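Shut and lock the packed tool case on the jeweller's bench

TASK

The tool case on the bench is packed. Close its lid fully, then turn the steel catch in front of it clockwise until it clicks over and its tongue points straight in over the lid. Leave the loose things standing around the case where they are.

Things in the scene. Friction and masses are not known exactly. Their poses are not given: they have to be found in the camera images.
- case: Wooden tool case fixed to the bench at some yaw, 140 mm deep (its x) by 200 mm wide (its y), walls 60 mm high, 8 mm thick, packed with a wooden ring clamp and a steel block, both below the rim. Origin: under the tray's centre, on the bench; x points from the front (catch side) to the hinge side, z up. A wooden post 50 x 60 x 60 mm against its front carries the catch.
- lid (a joint): Angle (rad) of the case's wooden lid: 0 = fully shut on the rim, growing as its front edge swings up and back, to 1.9. Starts at 0.8 to 1.45. The lid is 140 mm from hinge to front edge, 200 mm wide, 10 mm thick, 0.25 kg, no handle; a stiff hinge (0.3 N m) holds it at any angle. Shut, its top is 70 mm above the bench.
- lid_hinge (a point): Hinge line of the lid at mid-width, at the lid's underside: 70 mm along case x from the case's origin, 60 mm above the bench. Its frame turns with the lid: x away from the free edge, z out of the lid's outer face.
- lid_edge (a point): Middle of the lid's free front edge, on the outer (upper) face, 140 mm from the hinge line. Axes as lid_hinge.
- catch (a joint): Angle (rad) of the steel turn catch, growing clockwise seen from above. An over-centre spring holds it at its stops, 0 (open: tongue 1.2 rad anticlockwise from case x, to the case's +y side) and 1.2 (locked: tongue along case x, over the lid's front edge). It resists with about 0.15 N m at first; past the middle (0.6) it snaps on by itself.
- catch_grip (a point): Point on the catch's upright axis, 107 mm above the bench, 98 mm in front of the case's origin: the height to grip. The grip is a steel bar 64 mm long, 12 mm thick, 80 to 114 mm above the bench, centred on the axis, in line with the tongue. Frame: as the case's when the catch is at 0, turning with it; the bar lies 1.2 rad anticlockwise from its x.
- catch_tip (a point): Middle of the top of the catch's tongue near its end, 55 mm from the catch's axis, 78 mm above the bench. The tongue is 18 mm wide and 6 mm thick.
- jar: Bystander: round glass jar with a steel cap, 68 mm across, 85 mm tall, to the left of the case, loose. Origin: centre of its underside.
- tape: Bystander: roll of tape lying flat, 84 mm across, 22 mm tall, left of the case's front, loose. Origin: centre of its underside.
- hammer: Bystander: hammer about 200 mm long lying on the bench right of the case, loose. Origin: middle of its length, on the bench.
- bench_block: Bystander: square steel bench block 80 x 80 x 22 mm behind the case, loose. Origin: centre of its underside.
- wax: Bystander: rounded yellow-brown lump of wax 70 x 50 x 35 mm behind the case, loose. Origin: centre of its underside.

How it is judged:
By the outcome, as a careful person would: the job done as asked, in the order asked, and still so for the second after the job is handed in, with the robot touching nothing.
It also fails if it takes over 43 s, if anything falls off the work surface, if the arm or the gripper's body presses on something with over 40 N, if the wrist force passes 120 N, or if a joint passes its speed limit or range.

ROBOT

A 7-joint arm with a two-finger parallel gripper is mounted at the origin on the work surface. World frame = base frame: x ahead of the robot, y to its left, z up, the work surface at z = 0. Lengths are in m, angles in rad, forces in N, time in s.
With the tool pointing down it reaches from about 0.425 to 0.875 m from the base axis. Payload 8.4 kg.
Tool frame: the origin (TCP) lies midway between the tips of the shut fingers; the grasp point (between the pads) lies 19 mm behind it (robot.grip_depth is the distance from the TCP to the grasp point, in m); z points along the fingers, y is the line along which they close (so a half turn about z gives the same grasp; the last joint's range is limited). The gripper opens to 87 mm and grips with 3 to 60 N. Pads are 19 mm wide; open, the fingers measure 117 mm over their backs; the gripper's body (75 mm by 190 mm) begins 51 mm behind the grasp point.
Start: joints at [-1.211, 0.333, 0.04, 1.465, -0.013, 1.343, -0.059], TCP at [0.288, 0.583, 0.193] pointing down, gripper open.
Joint ranges: [-2.58, 2.58], [-0.38, 2.09], [-1.3, 1.39], [0.25, 2.4], [-1.5, 4.64], [0.08, 2.09], [-2.65, 2.65]. Speed limits (rad/s): [2.22, 2.22, 2.79, 2.79, 3.14, 3.14, 3.14].

INTERFACE

Orientations are given as a rotation vector (axis times angle).
In Python, from bench import robot gives the robot as it stands.
- The arm moves only by the tool carry_out, never from a script. Its argument "deltas" is a list of rows, each a list of 7 numbers: the turn, a rotation vector about the world's x, y, z in rad, then the shift along the world's x, y, z in cm, then the finger opening in cm, from 0 to 8.7. A call has exactly 5 rows; each row shifts and turns the commanded pose from where the row before left it; what a row does not reach is not made up. A row lasts 1/10 s, in which the tool goes at most 50 mm and 8.59 degrees, less where a joint would pass 70% of its speed; a pose out of reach is approached as far as the arm can. A call is refused whole if a number of a shift passes 5 or a number of a turn 0.15, either way. A call with a gripper value outside its range is refused whole. The fingers move at their own pace and stop on an object; "newtons" is the grip in N (left out, the last holds). Time passes only in rows, so rows that do not move let the fingers close, or fill a call up. It gives the time, the measured TCP pose, the force and the opening at its end, in the units of the state.
- robot.sense(): the state, without advancing time (a new reading comes with each control period).
- robot.get_image(name): name is "scene" or "top"; returns a dict with "img" (480x640x3 uint8, blue, green, red), "fx", "fy", "cx", "cy" (pixels), "view" (4x4, takes a point from world to camera coordinates). Camera axes: x right, y up, looking along -z (the intrinsics and any distortion apply to the point x, -y, -z); pixel columns grow to the right and rows downward; lengths in m; the calibration is good to about 2 mm. A picture is of the moment at which its call begins. There is no depth.
- robot.close_job(): hands the job in, once; it reports no verdict.
The state is a dict: "time": time; "qpos": joint angles; "joint_vel": joint speeds; "joint_efforts": joint torques, N m; "tool_pos": TCP position; "tool_rot": TCP orientation; "ft_force": force on the tool from outside, world axes, zero at the start; "ft_torque": the same for the moment, N m; "gripper_width": opening from 0.0 (shut) to 1.0 (fully open).
Only numpy, scipy, OpenCV 4.12 (cv2) and the standard library are available. Lean on these libraries where they do the work, as an engineer would, in place of code of your own. Each camera call takes 0.05 s, during which the arm holds its last target. There are 200 camera calls.

## Working session

There is one attempt and no reset: what is moved stays moved. The work goes in short steps, Python scripts to look and compute and a tool call to move; the robot and the scene stay as the last step left them, time stands still between calls to the robot, and variables do not carry over. Pictures are saved under pics/ and viewed, on a budget of 10 in all, crops included, one or two more only if the job needs it, and the job is handed in when it is done.

Besides the shell and the picture viewer there is one more tool, called after "Call:" as name(argument=value, ...), one argument or row to a line, values as JSON. carry_out: Moves the arm, as the interface text tells. Its arguments: {"type":"object","properties":{"deltas":{"type":"array"},"newtons":{"type":"number"}},"required":["deltas"]}

```bash
mkdir -p pics; python3 - <<'E'
from bench import robot
import cv2
for n in("scene","top"):
    d=robot.get_image(n); cv2.imwrite(f"pics/{n}0.png",d["img"])
    print(n,d["fx"],d["fy"],d["cx"],d["cy"],d["view"].round(4).tolist(),[k for k in d])
s=robot.sense();print(s["time"],s["tool_pos"],s["tool_rot"],s["ft_force"])
E
```

```text
scene 543.9508348126914 543.9508348126914 321.3650847018095 241.63267416729366 [[-0.4627, 0.8865, 0.005, 0.2073], [-0.5277, -0.28, 0.8019, 0.2419], [0.7123, 0.3684, 0.5974, -1.3755], [0.0, 0.0, 0.0, 1.0]] ['img', 'fx', 'fy', 'cx', 'cy', 'view']
top 591.1537727700515 591.1537727700515 319.05324629204193 236.3197704013973 [[-0.0168, -0.9997, -0.0164, 0.0811], [0.998, -0.0178, 0.061, -0.5654], [-0.0613, -0.0153, 0.998, -1.2707], [0.0, 0.0, 0.0, 1.0]] ['img', 'fx', 'fy', 'cx', 'cy', 'view']
0.1 [0.28767163 0.58234784 0.19243759] [-7.14352063e-01 -3.05904068e+00  2.28601694e-03] [ 0.24232347 -0.20018491  0.03229071]
```

View pics/scene0.png

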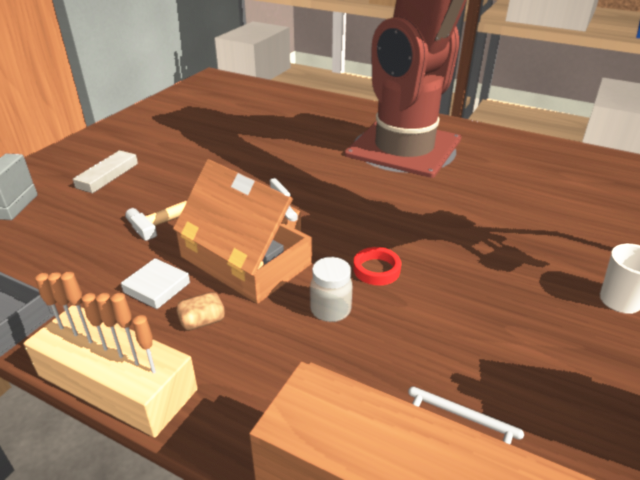

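View pics/top0.png

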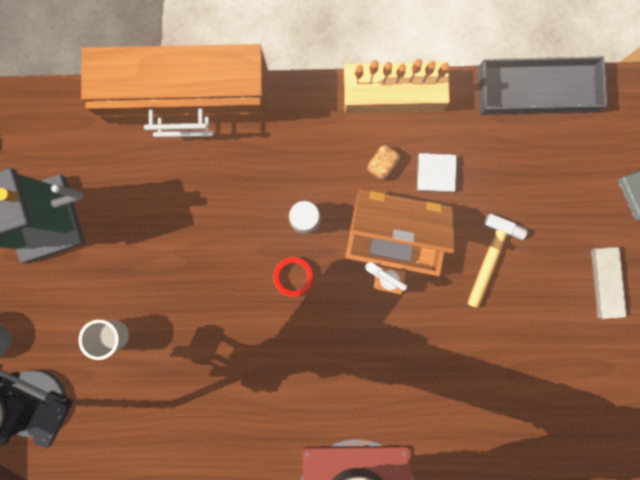

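The scene view shows the case with its lid half open, hinges at the back (around 190,235 and 237,262). The top view has the lid at about (403,220), the catch bar from (367,265) to (405,289), the jar at (304,217) and the tape at (293,277). I'll enlarge both.

```bash
python3 - <<'E'
import cv2
a=cv2.imread("pics/top0.png")[180:310,335:465];b=cv2.imread("pics/scene0.png")[155:305,165:325]
cv2.imwrite("pics/ctop.png",cv2.resize(a,None,fx=4.6,fy=4.6,interpolation=2)[:598])
cv2.imwrite("pics/cscene.png",cv2.resize(b,None,fx=4,fy=4,interpolation=2))
E
```

```text
(no output)
```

View pics/ctop.png

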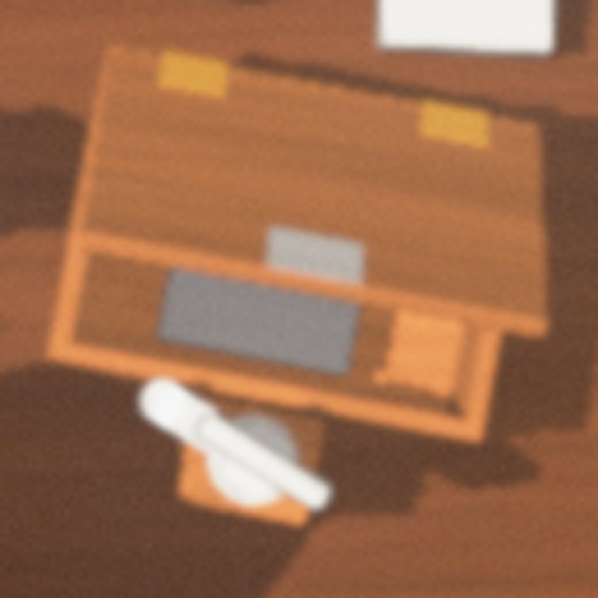

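View pics/cscene.png

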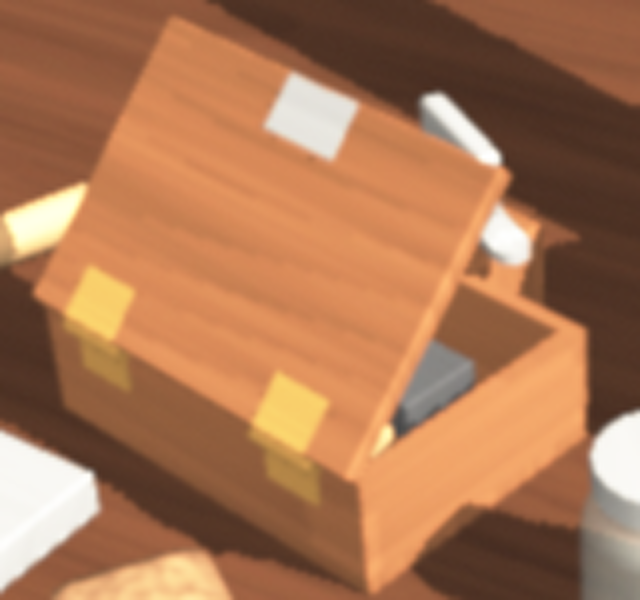

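```bash
cat > h.py <<'E'
import numpy as np
from bench import robot
def proj(d,P):
    c=d["view"]@np.append(P,1); return np.array([d["cx"]+d["fx"]*c[0]/-c[2], d["cy"]+d["fy"]*c[1]/c[2]])
def wpt(c,p):  # case -> world, c=(x,y,yaw)
    C,S=np.cos(c[2]),np.sin(c[2]); return np.array([c[0]+C*p[0]-S*p[1],c[1]+S*p[0]+C*p[1],p[2]])
def lid(a,d,t,y): return [.07-d*np.cos(a)+t*np.sin(a),y,.06+d*np.sin(a)+t*np.cos(a)]
E
python3 - <<'E'
from h import *
from scipy.optimize import least_squares
D={n:robot.get_image(n) for n in("top","scene")}
T=lambda u,v:np.array([335+u/4.6,180+v/4.6]);S=lambda u,v:np.array([165+u/4,155+v/4])
f=lambda *p:(lambda a:p)
L=lambda d,t,y:(lambda a:lid(a,d,t,y))
obs=[("top",f(-.07,.1,.06),T(50,357)),("top",f(-.07,-.1,.06),T(485,440)),
("top",L(0,.01,.1),T(107,47)),("top",L(0,.01,-.1),T(540,122)),("top",L(.14,.01,-.1),T(549,322)),("top",L(.14,.01,.1),T(82,235)),
("scene",f(-.07,.1,.06),S(587,330)),("scene",f(-.07,.1,0),S(585,437)),("scene",f(.07,.1,0),S(372,592)),("scene",f(.07,-.1,0),S(68,408)),
("scene",L(.14,.01,-.1),S(173,17)),("scene",L(.14,.01,.1),S(495,168)),("scene",L(0,.01,.1),S(348,475)),("scene",L(0,.01,-.1),S(35,293))]
r=lambda q:np.concatenate([proj(D[n],wpt(q,p(q[3])))-o for n,p,o in obs])
s=least_squares(r,[.6,0,-.15,1.],loss="soft_l1");q=s.x
print(q.round(4));print(r(q).reshape(-1,2).round(1).tolist())
for n,p in dict(edge=lid(q[3],.14,.01,0),edgeshut=lid(0,.14,.01,0),grip=(-.098,0,.107)).items(): print(n,wpt(q,p).round(4))
for n,P in dict(grip=(-.098,0,.114)).items(): print(proj(D["top"],wpt(q,P))-[335,180],"*4.6")
e=wpt(q,(-.098+.032*np.cos(1.2),.032*np.sin(1.2),.114));print((proj(D["top"],e)-[335,180])*4.6)
E
```

```text
[ 0.5675 -0.0954 -0.2056  0.7904]
[[-0.9, -0.5], [-1.5, -0.7], [-0.2, -1.9], [-0.5, -0.6], [-0.6, 0.3], [-1.7, -0.2], [-0.4, -2.2], [0.2, -2.5], [-0.4, -1.0], [-1.0, -2.0], [-0.5, -2.0], [2.5, -1.8], [-0.2, -0.3], [-1.6, -1.0]]
edge [ 0.5466 -0.091   0.1665]
edgeshut [ 0.499  -0.0811  0.07  ]
grip [ 0.4716 -0.0754  0.107 ]
[57.20486937 99.45725071] *4.6
[200.55594073 418.45167731]
```

Pose fit is good to about 2 mm: case (0.5675, −0.0954), yaw −0.206, lid 0.79. I'll swing over above the lid with the fingers shut, turning to the catch's grip angle on the way.

Call:
carry_out(
  deltas=[
    [0, 0, -0.085, 1.47, -3.4, 0.3, 0],
    [0, 0, -0.085, 1.47, -3.4, 0.3, 0],
    [0, 0, -0.085, 1.47, -3.4, 0.3, 0],
    [0, 0, -0.085, 1.47, -3.4, 0.3, 0],
    [0, 0, -0.085, 1.47, -3.4, 0.3, 0],
  ],
  newtons=20,
)

```text
time: 0.7
tool_pos: [0.3617, 0.4112, 0.2083]
tool_rot: [-1.348, -2.837, 0.0]
ft_force: [1.0, -0.3, 0.1]
gripper_width: 0.634
```

Call:
carry_out(
  deltas=[
    [0, 0, -0.085, 1.47, -3.4, 0.3, 0],
    [0, 0, -0.085, 1.47, -3.4, 0.3, 0],
    [0, 0, -0.085, 1.47, -3.4, 0.3, 0],
    [0, 0, -0.085, 1.47, -3.4, 0.3, 0],
    [0, 0, -0.085, 1.47, -3.4, 0.3, 0],
  ],
)

```text
time: 1.2
tool_pos: [0.4352, 0.2412, 0.2234]
tool_rot: [-1.916, -2.489, -0.0]
ft_force: [1.5, 0.7, 0.2]
gripper_width: 0.169
```

Call:
carry_out(
  deltas=[
    [0, 0, -0.085, 1.47, -3.4, 0, 0],
    [0, 0, -0.085, 1.47, -3.4, 0, 0],
    [0, 0, -0.085, 1.47, -3.4, 0, 0],
    [0, 0, -0.085, 1.47, -3.4, 0, 0],
    [0, 0, -0.085, 1.47, -3.4, 0, 0],
  ],
)

```text
time: 1.7
tool_pos: [0.5086, 0.0713, 0.2233]
tool_rot: [-2.398, -2.029, -0.0]
ft_force: [0.4, -0.2, 0.3]
gripper_width: 0.005
```

Call:
carry_out(
  deltas=[
    [0, 0, -0.085, 1.47, -3.4, 0, 0],
    [0, 0, -0.085, 1.47, -3.4, 0, 0],
    [0, 0, -0.085, 1.47, -3.4, 0, 0],
    [0, 0, -0.085, 1.47, -3.4, 0, 0],
    [0, 0, -0.085, 1.47, -3.4, 0, 0],
  ],
)

```text
time: 2.2
tool_pos: [0.5822, -0.0985, 0.2233]
tool_rot: [-2.772, -1.478, -0.0]
ft_force: [1.2, 0.7, -0.1]
gripper_width: 0.007
```

Call:
carry_out(
  deltas=[
    [0, 0, 0, 0, 0, -1.3, 0],
    [0, 0, 0, 0, 0, -1.3, 0],
    [0, 0, 0, 0, 0, -1.3, 0],
    [0, 0, 0, 0, 0, -1.3, 0],
    [0, 0, 0, 0, 0, -1.3, 0],
  ],
)

```text
time: 2.7
tool_pos: [0.5816, -0.096, 0.157]
tool_rot: [-2.768, -1.485, 0.0]
ft_force: [-0.2, -0.0, -0.9]
gripper_width: 0.004
```

Call:
carry_out(
  deltas=[
    [0, 0, 0, -0.4, 0.08, -0.8, 0],
    [0, 0, 0, -0.4, 0.08, -0.8, 0],
    [0, 0, 0, -0.4, 0.08, -0.8, 0],
    [0, 0, 0, -0.4, 0.08, -0.8, 0],
    [0, 0, 0, -0.4, 0.08, -0.8, 0],
  ],
)

```text
time: 3.2
tool_pos: [0.5619, -0.0932, 0.1181]
tool_rot: [2.77, 1.482, 0.002]
ft_force: [0.1, 0.1, 2.1]
gripper_width: 0.005
```

Call:
carry_out(
  deltas=[
    [0, 0, 0, -0.4, 0.08, -0.8, 0],
    [0, 0, 0, -0.4, 0.08, -0.8, 0],
    [0, 0, 0, -0.4, 0.08, -0.8, 0],
    [0, 0, 0, -0.4, 0.08, -0.7, 0],
    [0, 0, 0, -0.4, 0.08, -0.5, 0],
  ],
)

```text
time: 3.7
tool_pos: [0.5415, -0.0892, 0.0815]
tool_rot: [2.77, 1.482, -0.0]
ft_force: [1.2, 0.3, 1.2]
gripper_width: 0.004
```

Call:
carry_out(
  deltas=[
    [0, 0, 0, 0, 0, -0.4, 0],
    [0, 0, 0, 0, 0, -0.3, 0],
    [0, 0, 0, 0, 0, -0.2, 0],
    [0, 0, 0, 0, 0, -0.15, 0],
    [0, 0, 0, 0, 0, -0.1, 0],
  ],
)

```text
time: 4.2
tool_pos: [0.542, -0.0893, 0.0707]
tool_rot: [2.77, 1.482, 0.0]
ft_force: [-1.6, 0.4, 1.1]
gripper_width: 0.005
```

Call:
carry_out(
  deltas=[
    [0, 0, 0, 0, 0, -0.05, 0],
    [0, 0, 0, 0, 0, -0.05, 0],
    [0, 0, 0, 0, 0, -0.05, 0],
    [0, 0, 0, 0, 0, -0.05, 0],
    [0, 0, 0, 0, 0, -0.05, 0],
  ],
)

```text
time: 4.7
tool_pos: [0.5419, -0.0893, 0.0682]
tool_rot: [-2.77, -1.482, -0.0]
ft_force: [-1.2, 0.6, 0.8]
gripper_width: 0.002
```

```bash
python3 - <<'E'
from bench import robot
import cv2
a=robot.get_image("scene")["img"][120:320,130:430];b=robot.get_image("top")["img"][165:315,320:480]
cv2.imwrite("pics/s1.png",cv2.hconcat([cv2.resize(a,(450,300)),cv2.resize(b,(320,300))]))
E
```

```text
(no output)
```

View pics/s1.png

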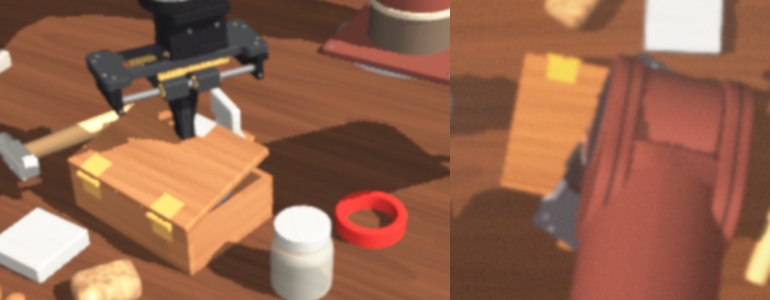

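```bash
python3 - <<'E'
from h import *
import cv2
d=robot.get_image("scene");q=[.5675,-.0954,-.2056]
print("tcp",proj(d,[.542,-.089,.068]))
for a in(0,.1,.2,.3,.4):print(a,[proj(d,wpt(q,lid(a,.14,.01,y))).round(1) for y in(.1,-.1)])
cv2.imwrite("pics/s2.png",cv2.resize(d["img"][165:285,190:350],None,fx=5,fy=5,interpolation=2))
s=robot.sense();print(s["ft_force"],s["tool_pos"])
E
```

```text
tcp [253.72906087 222.0642614 ]
0 [array([311.3, 230.7]), array([232.7, 192.5])]
0.1 [array([310.6, 224.6]), array([231.4, 186.7])]
0.2 [array([309.4, 218.9]), array([229.6, 181.2])]
0.3 [array([307.6, 213.6]), array([227.2, 176. ])]
0.4 [array([305.3, 208.7]), array([224.2, 171.2])]
[0.27487186 0.57933875 1.0895607 ] [ 0.54185788 -0.08926323  0.0682028 ]
```

View pics/s2.png

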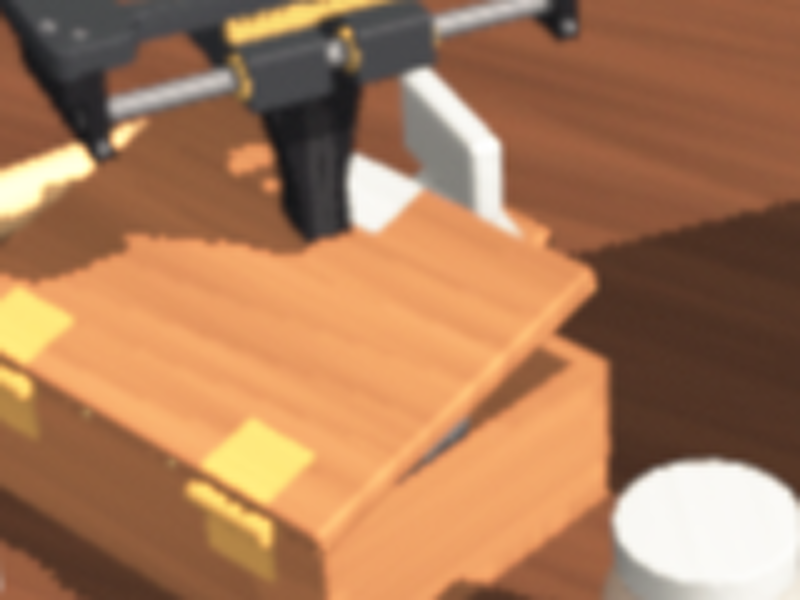

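The lid is still at about 0.2 rad (front-left corner at 309,219), with the fingertip resting on it. The tip appears about 2 cm above the reported TCP, so I'll keep pushing and watch the force.

Call:
carry_out(
  deltas=[
    [0, 0, 0, 0, 0, -0.25, 0],
    [0, 0, 0, 0, 0, -0.25, 0],
    [0, 0, 0, 0, 0, -0.25, 0],
    [0, 0, 0, 0, 0, -0.25, 0],
    [0, 0, 0, 0, 0, -0.2, 0],
  ],
)

```text
time: 5.35
tool_pos: [0.5417, -0.0892, 0.0559]
tool_rot: [-2.77, -1.482, 0.001]
ft_force: [-1.2, 0.1, 2.0]
gripper_width: 0.004
```

Call:
carry_out(
  deltas=[
    [0, 0, 0, 0, 0, -0.1, 0],
    [0, 0, 0, 0, 0, -0.1, 0],
    [0, 0, 0, 0, 0, -0.1, 0],
    [0, 0, 0, 0, 0, 0, 0],
    [0, 0, 0, 0, 0, 0, 0],
  ],
)

```text
time: 5.85
tool_pos: [0.5419, -0.0893, 0.0532]
tool_rot: [2.77, 1.482, 0.0]
ft_force: [0.1, 0.7, 0.5]
gripper_width: 0.007
```

Call:
carry_out(
  deltas=[
    [0, 0, 0, 0, 0, -0.1, 0],
    [0, 0, 0, 0, 0, -0.1, 0],
    [0, 0, 0, 0, 0, -0.05, 0],
    [0, 0, 0, 0, 0, 0, 0],
    [0, 0, 0, 0, 0, 0, 0],
  ],
)

```text
time: 6.35
tool_pos: [0.542, -0.0892, 0.0507]
tool_rot: [2.77, 1.482, 0.0]
ft_force: [-0.5, 0.1, -0.2]
gripper_width: 0.004
```

```bash
python3 - <<'E'
from h import *
import cv2
d=robot.get_image("scene")
cv2.imwrite("pics/s3.png",cv2.resize(d["img"][165:285,190:350],None,fx=5,fy=5,interpolation=2))
s=robot.sense();print(s["ft_force"],s["tool_pos"])
E
```

```text
[-0.50414562 -0.2604724   0.51890521] [ 0.54197512 -0.0892562   0.05075794]
```

View pics/s3.png

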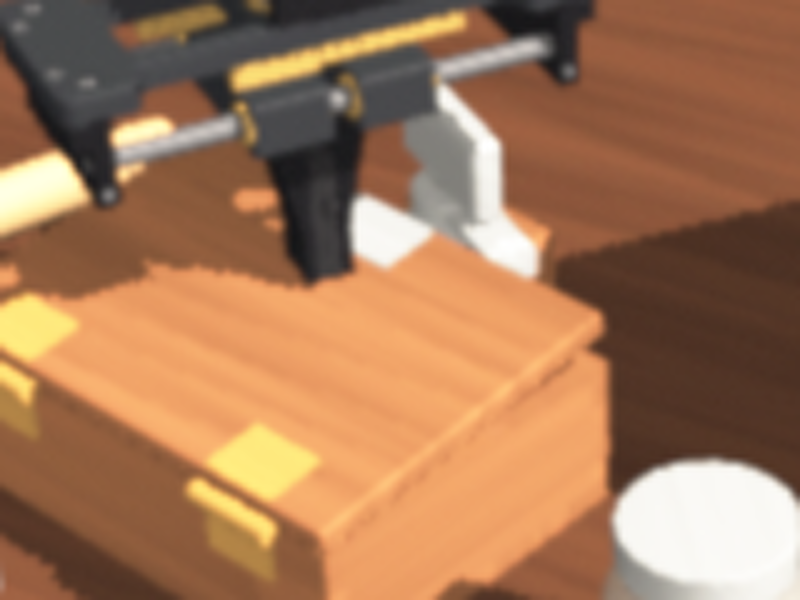

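The lid is nearly shut, at about 0.04 rad (corner at 310.6,228.6). The hand body passes close above the catch bar, so I'll lift, turn it parallel to the lid edge to clear the catch, and press the rest.

Call:
carry_out(
  deltas=[
    [0, 0, 0, 0, 0, 1, 0],
    [0, 0, -0.15, 0, 0, 0.5, 0],
    [0, 0, -0.15, 0, 0, 0, 0],
    [0, 0, -0.15, 0, 0, 0, 0],
    [0, 0, -0.15, 0, 0, 0, 0],
  ],
)

```text
time: 6.9
tool_pos: [0.5422, -0.0893, 0.0666]
tool_rot: [-3.086, -0.588, -0.001]
ft_force: [0.6, -0.6, -0.7]
gripper_width: 0.003
```

Call:
carry_out(
  deltas=[
    [0, 0, -0.15, 0, 0, 0, 0],
    [0, 0, -0.15, 0, 0, 0, 0],
    [0, 0, -0.15, 0, 0, 0, 0],
    [0, 0, -0.15, 0, 0, -0.6, 0],
    [0, 0, 0, 0, 0, -0.7, 0],
  ],
)

```text
time: 7.4
tool_pos: [0.5424, -0.0891, 0.0533]
tool_rot: [-3.123, 0.344, -0.002]
ft_force: [-0.3, -0.2, 0.0]
gripper_width: 0.006
```

Call:
carry_out(
  deltas=[
    [0, 0, 0, 0, 0, -0.2, 0],
    [0, 0, 0, 0, 0, -0.15, 0],
    [0, 0, 0, 0, 0, -0.1, 0],
    [0, 0, 0, 0, 0, -0.1, 0],
    [0, 0, 0, 0, 0, -0.05, 0],
  ],
)

```text
time: 7.9
tool_pos: [0.5418, -0.0893, 0.0468]
tool_rot: [-3.123, 0.34, 0.0]
ft_force: [-1.1, 0.2, 1.2]
gripper_width: 0.011
```

Call:
carry_out(
  deltas=[
    [0, 0, 0, 0, 0, -0.1, 0],
    [0, 0, 0, 0, 0, -0.1, 0],
    [0, 0, 0, 0, 0, 0, 0],
    [0, 0, 0, 0, 0, 0, 0],
    [0, 0, 0, 0, 0, 0, 0],
  ],
)

```text
time: 8.4
tool_pos: [0.542, -0.0893, 0.0448]
tool_rot: [3.123, -0.34, 0.0]
ft_force: [0.3, -0.1, 0.6]
gripper_width: -0.0
```

Call:
carry_out(
  deltas=[
    [0, 0, 0, 0, 0, -0.1, 0],
    [0, 0, 0, 0, 0, -0.1, 0],
    [0, 0, 0, 0, 0, 0, 0],
    [0, 0, 0, 0, 0, 0, 0],
    [0, 0, 0, 0, 0, 0, 0],
  ],
)

```text
time: 8.9
tool_pos: [0.5419, -0.0893, 0.0427]
tool_rot: [-3.123, 0.341, -0.0]
ft_force: [0.6, -0.3, 0.1]
gripper_width: 0.005
```

```bash
python3 - <<'E'
from h import *
import cv2
d=robot.get_image("scene");q=[.5675,-.0954,-.2056]
cv2.imwrite("pics/s4.png",cv2.resize(d["img"][165:285,190:350],None,fx=5,fy=5,interpolation=2))
s=robot.sense();print(s["ft_force"],s["tool_pos"],s["joint_efforts"])
for z in(.04,.06,.07,.08):print(z,(proj(d,[*s["tool_pos"][:2],z])-[190,165])*5)
E
```

```text
[-0.1192025  -0.31341061 -0.3382957 ] [ 0.54190655 -0.08924149  0.04273711] [ 4.80547606e-03 -4.37241518e+01  1.10687497e+01 -3.34880805e+01
 -2.63728062e-02 -7.00798281e-02  1.42094814e-05]
0.04 [323.51632586 347.8217688 ]
0.06 [319.75551741 303.1756142 ]
0.07 [317.84074431 280.44452939]
0.08 [315.90249683 257.43477022]
```

View pics/s4.png

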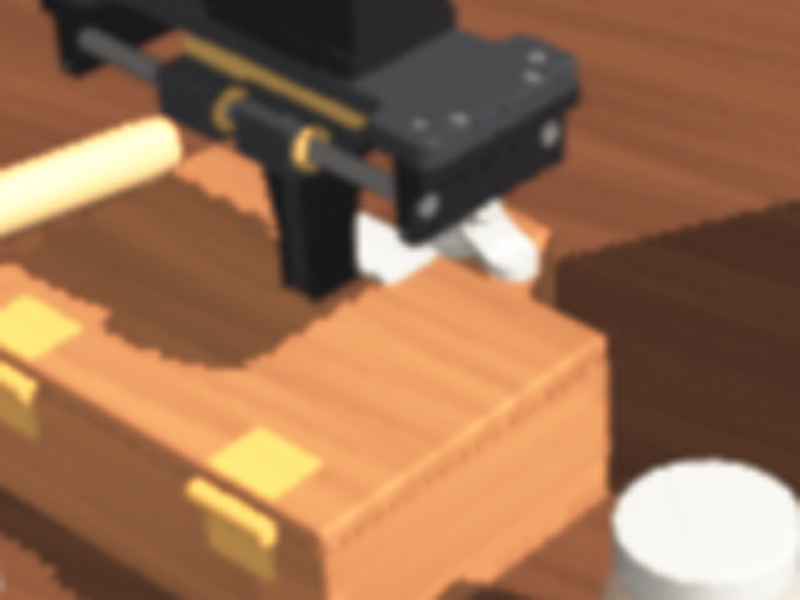

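The lid corner is now at (606,338), which matches shut once the camera bias is included. There is no hard contact force yet, so I'll press a little more to confirm.

Call:
carry_out(
  deltas=[
    [0, 0, 0, 0, 0, -0.1, 0],
    [0, 0, 0, 0, 0, 0, 0],
    [0, 0, 0, 0, 0, -0.1, 0],
    [0, 0, 0, 0, 0, 0, 0],
    [0, 0, 0, 0, 0, 0, 0],
  ],
)

```text
time: 9.45
tool_pos: [0.5419, -0.0892, 0.0412]
tool_rot: [-3.123, 0.341, 0.0]
ft_force: [-2.6, 0.9, 7.6]
gripper_width: 0.003
```

Call:
carry_out(
  deltas=[
    [0, 0, 0, 0, 0, -0.1, 0],
    [0, 0, 0, 0, 0, 0, 0],
    [0, 0, 0, 0, 0, 0, 0],
    [0, 0, 0, 0, 0, 0, 0],
    [0, 0, 0, 0, 0, 0, 0],
  ],
)

```text
time: 9.95
tool_pos: [0.542, -0.0892, 0.041]
tool_rot: [-3.122, 0.341, 0.0]
ft_force: [-7.3, 1.2, 19.9]
gripper_width: 0.008
```

Hard stop reached at 20 N, so the lid is down. I'll lift, open, and move over the catch, turned to its bar.

Call:
carry_out(
  deltas=[
    [0, 0, 0, 0, 0, 2, 0],
    [0, 0, 0, 0, 0, 2, 2],
    [0, 0, 0.15, 0, 0, 2, 4],
    [0, 0, 0.15, 0, 0, 2, 4],
    [0, 0, 0.15, 0, 0, 2, 4],
  ],
)

```text
time: 10.45
tool_pos: [0.5418, -0.0893, 0.1405]
tool_rot: [3.119, 0.374, 0.0]
ft_force: [0.6, 0.5, 0.5]
gripper_width: 0.28
```

Call:
carry_out(
  deltas=[
    [0, 0, 0.15, -1.4, 0.28, 0, 4],
    [0, 0, 0.15, -1.4, 0.28, 0, 4],
    [0, 0, 0.15, -1.4, 0.28, 0, 4],
    [0, 0, 0.15, -1.4, 0.28, 0, 4],
    [0, 0, 0.15, -1.4, 0.28, 0, 4],
  ],
)

```text
time: 10.95
tool_pos: [0.4713, -0.0752, 0.1397]
tool_rot: [-2.765, -1.491, -0.0]
ft_force: [0.8, -0.8, 0.7]
gripper_width: 0.457
```

```bash
python3 - <<'E'
from h import *
import cv2
d=robot.get_image("scene")
cv2.imwrite("pics/s5.png",cv2.resize(d["img"][125:275,190:390],None,fx=4,fy=4,interpolation=2))
s=robot.sense();p=s["tool_pos"];print(s["ft_force"],p,s["tool_rot"],robot.grip_depth)
for z in(0,.02,.04,.07):print(z,(proj(d,[p[0],p[1],p[2]+z])-[190,125])*4)
g=[.4716,-.0754];print("bar top/tongue",[(proj(d,[*g,z])-[190,125])*4 for z in(.114,.08)])
E
```

```text
[-0.94382988 -1.5322642  -0.28322381] [ 0.46933361 -0.07509569  0.13940002] [-2.75750066e+00 -1.50208061e+00  1.39964993e-03] 0.0187
0 [358.23598128 186.09513176]
0.02 [356.40755855 146.81072104]
0.04 [354.53370314 106.55017052]
0.07 [351.63395916  44.24798408]
bar top/tongue [array([357.37640759, 236.70454712]), array([360.36182138, 299.47123088])]
```

View pics/s5.png

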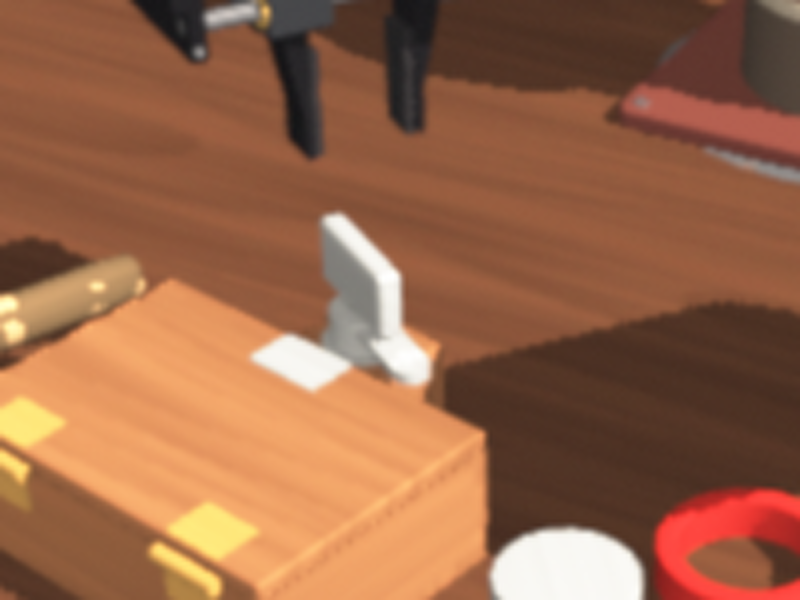

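The tips are at (315,157) and (410,130), about 25 mm above the reported TCP and centred over the bar. The lid corner at (487,432) matches shut. I'll descend allowing for that offset, to TCP z ≈ 0.060, and grip.

Call:
carry_out(
  deltas=[
    [0, 0, 0, 0, 0, -2, 4.5],
    [0, 0, 0, 0, 0, -2, 4.5],
    [0, 0, 0, 0, 0, -1.5, 4.5],
    [0, 0, 0, 0, 0, -1.5, 4.5],
    [0, 0, 0, 0, 0, -1, 4.5],
  ],
)

```text
time: 11.5
tool_pos: [0.4717, -0.0754, 0.0588]
tool_rot: [-2.771, -1.479, 0.001]
ft_force: [0.5, 0.1, -0.5]
gripper_width: 0.517
```

Call:
carry_out(
  deltas=[
    [0, 0, 0, 0, 0, 0, 0],
    [0, 0, 0, 0, 0, 0, 0],
    [0, 0, 0, 0, 0, 0, 0],
    [0, 0, 0, 0, 0, 0, 0],
    [0, 0, 0, 0, 0, 0, 0],
  ],
  newtons=25,
)

```text
time: 12.0
tool_pos: [0.4725, -0.0753, 0.0603]
tool_rot: [2.769, 1.482, 0.002]
ft_force: [11.8, -8.6, -3.1]
gripper_width: 0.15
```

Gripped: the opening is 13 mm on the 12 mm bar. I'll ease out the side load, then turn clockwise.

Call:
carry_out(
  deltas=[
    [0, 0, -0.05, 0.1, -0.07, 0, 0],
    [0, 0, -0.12, 0, 0, 0, 0],
    [0, 0, -0.12, 0, 0, 0, 0],
    [0, 0, -0.12, 0, 0, 0, 0],
    [0, 0, -0.12, 0, 0, 0, 0],
  ],
)

```text
time: 12.5
tool_pos: [0.473, -0.0757, 0.0602]
tool_rot: [-3.062, -0.698, -0.001]
ft_force: [-1.7, 1.1, 4.7]
gripper_width: 0.135
```

Call:
carry_out(
  deltas=[
    [0, 0, -0.12, 0, 0, 0, 0],
    [0, 0, -0.12, 0, 0, 0, 0],
    [0, 0, -0.12, 0, 0, 0, 0],
    [0, 0, -0.12, 0, 0, 0, 0],
    [0, 0, -0.12, 0, 0, 0, 0],
  ],
)

```text
time: 13.0
tool_pos: [0.473, -0.0756, 0.0602]
tool_rot: [-3.131, 0.239, -0.0]
ft_force: [-3.3, 1.4, 3.9]
gripper_width: 0.138
```

Call:
carry_out(
  deltas=[
    [0, 0, -0.05, 0, 0, 0, 0],
    [0, 0, -0.03, 0, 0, 0, 0],
    [0, 0, 0, 0, 0, 0, 0],
    [0, 0, 0, 0, 0, 0, 4.5],
    [0, 0, 0, 0, 0, 0, 4.5],
  ],
)

```text
time: 13.5
tool_pos: [0.473, -0.0759, 0.0599]
tool_rot: [-3.121, 0.356, -0.001]
ft_force: [0.8, 0.9, -0.0]
gripper_width: 0.241
```

Call:
carry_out(
  deltas=[
    [0, 0, 0, 0, 0, 0, 4.5],
    [0, 0, 0, 0, 0, 0, 4.5],
    [0, 0, 0, 0, 0, 2, 4.5],
    [0, 0, 0, 0, 0, 3, 4.5],
    [0, 0, 0, 0, 0, 4, 4.5],
  ],
)

```text
time: 14.0
tool_pos: [0.4716, -0.0762, 0.1497]
tool_rot: [3.12, -0.357, -0.004]
ft_force: [1.6, 0.1, 0.3]
gripper_width: 0.508
```

Call:
carry_out(
  deltas=[
    [0, 0, 0, -1, 3, 3, 4.5],
    [0, 0, 0, -1, 4, 2, 4.5],
    [0, 0, 0, -1, 4, 0, 4.5],
    [0, 0, 0, 0, 4, 0, 4.5],
    [0, 0, 0, 0, 4, 0, 4.5],
  ],
)

```text
time: 14.5
tool_pos: [0.4425, 0.1157, 0.2002]
tool_rot: [-3.12, 0.356, -0.001]
ft_force: [0.8, -0.9, -0.5]
gripper_width: 0.513
```

Call:
carry_out(
  deltas=[
    [0, 0, 0, 0, 4, 0, 4.5],
    [0, 0, 0, 0, 4, 0, 4.5],
    [0, 0, 0, 0, 4, 0, 4.5],
    [0, 0, 0, 0, 3, 0, 4.5],
    [0, 0, 0, 0, 0, 0, 4.5],
  ],
)

```text
time: 15.0
tool_pos: [0.4416, 0.2685, 0.1991]
tool_rot: [3.122, -0.347, -0.001]
ft_force: [0.4, -0.4, -0.5]
gripper_width: 0.518
```

```bash
python3 - <<'E'
from h import *
import cv2
a=robot.get_image("scene")["img"][135:345,110:420];b=robot.get_image("top")["img"][135:315,265:535]
cv2.imwrite("pics/s6.png",cv2.hconcat([cv2.resize(a,(400,271))[:266],cv2.resize(b,(400,266))]))
s=robot.sense();print(s["time"],s["ft_force"],s["tool_pos"])
E
```

```text
15.1 [0.5664206  0.08885647 0.36068268] [0.44276402 0.26399387 0.19935949]
```

View pics/s6.png

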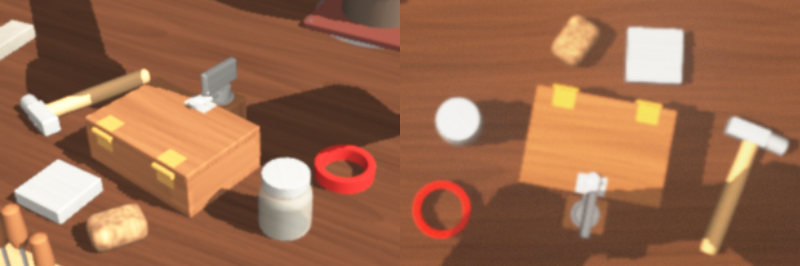

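```bash
python3 -c "
from bench import robot
print(robot.close_job())"
```

```text
the job is handed in; nothing more can be done
None
```

I closed the lid and turned the catch clockwise until its tongue pointed straight in over the lid. Then I moved the arm clear and handed the job in at about 15 s.

**Lid:** I pushed it down with the shut fingers until it hit a hard stop at about 20 N. With the finger off, its corner matched the shut position to within about 1 px, after allowing for a 2 px bias in that camera. That 20 N included about 7 N sideways, which I didn't explain. The hand may have brushed the catch bar, but the catch hadn't moved afterwards.

**Catch:** I gripped the bar and turned it about 1.2 rad. In the last pictures from both cameras, the tongue lies along the case's depth over the lid's front edge. I had no direct reading of the catch angle or the click.

**Loose things:** The jar, tape and hammer were at the same pixel positions as at the start. The bench block and wax looked unmoved by eye.

**Mismatches:**
- **Fingertips:** they sat about 25 mm above the reported TCP. I found this when my first push left the lid about 0.2 rad open, and corrected for it.
- **Wrist force:** it read only 0–2 N while the lid was moving, less than the roughly 3 N I expected from the hinge.

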